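# Drive a seated plug out of a bearing carrier with an ejector rod

## Task

Take the ejector rod from its stand, find the off-centre knock-out hole in the carrier's end plate by feel, and push the rod through it until the seated plug is driven out and drops into the catch tray below, pressing with no more than 25 N all the while. Then put the rod back upright in its stand, fully down, let go of it, and leave the other things lying about alone.

Things in the scene. Friction and masses are not known exactly. Their poses are not given: they have to be found in the camera images.
- carrier: Square aluminium bearing carrier, 70 x 70 mm, fixed to the bench: a block with a vertical 30 mm bore, from 40 to 84 mm above the bench, on four legs over a steel catch tray (78 x 78 mm, floor at 5 mm, rim at 14 mm). Origin at the middle of its underside, z up along the bore axis. Four spring plungers in its sides, 50 mm up, hold the plug; their barrels stick out 8 mm.
- carrier_top (a point): Middle of the top face of the grey round end plate (66 mm across, 10 mm thick) over the bore, 94 mm above the bench, on the bore axis. The plate is flat but for the knock-out hole: round, 13 mm, straight through, its centre 6 mm from this point in a horizontal direction that differs each time and is not measured (the plate may be bolted on at any angle). Axes: the carrier's.
- plug_mid (a point): Centre of the seated steel plug, 28 mm in diameter and long, flat top, 64 mm above the bench; its top is 16 mm below the end plate's top. About 8 to 16 N straight down breaks it loose, less slides it on; it drops free once its top has passed the plungers (rod tip about 50 mm above the bench) and then lies in the tray, centre 19 mm above the bench when upright. z: its length.
- rod_grip (a point): Centre of the ejector rod's square grip (16 x 16 mm, 44 mm tall). The rod stands upright, 0.12 kg; below the grip are a collar (20 mm diameter, 6 mm thick, underside 28 mm below this point) and a round shank, 10 mm in diameter, 55 mm long, with a small chamfer at the tip. The collar would meet the end plate with the tip 39 mm above the bench. x and y are square to the grip's faces, z up.
- rod_tip (a point): Flat lower end of the ejector rod's shank, on its axis, 83 mm below the centre of the grip. In the stand it is 5 mm above the bench.
- stand_mouth (a point): Middle of the mouth of the rod stand's hole, on its top face. The stand is a metal block, 44 x 44 mm and 50 mm high, on a 64 x 64 x 5 mm foot fixed to the bench, with one vertical round hole, 12 mm wide with a 1.5 mm chamfer and 45 mm deep, in which the rod stands on its tip.
- contactor: Contactor, 78 x 45 x 78 mm, standing behind the work; leave it alone. Origin under its centre.
- relay: Small plug-in relay, 28 x 16 x 27 mm, behind the work; leave it alone. Origin under its centre.
- tape: Roll of tape, 67 mm across, 19 mm high, behind the work; leave it alone. Origin under its centre.
- screwdriver: Screwdriver lying along the bench's front edge, 209 mm long, 26 mm thick; leave it alone. Origin under its centre.
Mind the look-alikes: they are no part of the job. Leave any purple look-alike of the part that bears stand_mouth alone.

How it is judged:
By the outcome, as a careful person would: the job done as asked, in the order asked, and still so for the second after the job is handed in, with the robot touching nothing.
It also fails if it takes over 72 s, if anything falls off the work surface, if the arm or the gripper's body presses on something with over 40 N, if the wrist force passes 120 N, or if a joint passes its speed limit or range.

## Robot

A 6-joint arm with a two-finger parallel gripper is mounted at the origin on a cart in front of the work surface, level with it; the furniture and walls round the work are solid. World frame = base frame: x ahead of the robot, y to its left, z up, the work surface at z = 0. Lengths are in mm, angles in rad, forces in N, time in s.
With the tool pointing down it reaches from about 300 to 825 mm from the base axis. Payload 5.4 kg.
Tool frame: the origin (TCP) lies midway between the tips of the shut fingers; the grasp point (between the pads) lies 19 mm behind it; z points along the fingers, y is the line along which they close (so a half turn about z gives the same grasp; the last joint's range is limited). The gripper opens to 92 mm and grips with 3 to 60 N. Pads are 20 mm wide; open, the fingers measure 128 mm over their backs; the gripper's body (75 mm by 189 mm) begins 69 mm behind the grasp point.
Start: joints at [-1.329, 0.158, 1.597, -0, 1.386, -0.21], TCP at [251.012, -517.3, 214.601] pointing down, gripper open.
Joint ranges: [-2.91, 2.91], [-0.94, 2.29], [0.18, 2.7], [-1.29, 4.43], [0.17, 2.64], [-3, 3]. Speed limits (rad/s): [2.57, 2.57, 3.14, 3.14, 3.14, 3.14].

## Interface

Orientations are given as a rotation vector (axis times angle).
In Python, from station import robot gives the robot as it stands.
- The arm moves only by the tool step_arm, never from a script. Its argument "series" is text: rows parted by semicolons, each of 7 numbers parted by spaces: the closure, from -1 (fully open) to 1 (shut), so that 0 is half open, then the shift along the world's x, y, z in m, then the turn, a rotation vector about the world's x, y, z in rad. A call has 1 to 20 rows; each row is the pose to reach, as a shift and turn from the pose commanded when the call began; what a row does not reach only later rows make up. A row lasts 1/12 s, in which the tool goes at most 41.7 mm and 7.16 degrees, less where a joint would pass 70% of its speed; a pose out of reach is approached as far as the arm can. A call with a gripper value outside its range is refused whole. The fingers move at their own pace and stop on an object; "squeeze" is the grip in N (left out, the last holds). Time passes only in rows, so rows that repeat a pose let the fingers close. It gives the time, the measured TCP pose, the force, the opening and the grip force at its end, in the units of the state.
- robot.sense(): the state, without advancing time (a new reading comes with each control period).
- robot.grab_frame(name): name is "scene" or "top" or "wrist"; returns a dict with "color" (400x640x3 uint8, red, green, blue), "fovy" (degrees; the focal length in pixels is half the picture's height over the tangent of half this angle, whatever the lens; pixels are square), "cx", "cy" (the principal point, pixels), "extrinsics" (4x4, takes a point from camera to world coordinates). Camera axes: x right, y down, z forward; pixel columns grow to the right and rows downward; lengths in mm; the calibration is good to about 2 mm. A picture is of the moment at which its call begins. There is no depth.
- robot.sign_off(): hands the job in; it is judged then, once.
The state is a dict: "time": time; "joints": joint angles; "qvel": joint speeds; "tau": joint torques, N m; "ee_pos": TCP position; "ee_rot": TCP orientation; "contact_force": force on the tool from outside, world axes, zero at the start; "moment": the same for the moment, N m; "grip_width": finger opening in mm; "gripper_force": force on a finger pad.
Only numpy, scipy, OpenCV 4.12 (cv2) and the standard library are available. Lean on these libraries where they do the work, as an engineer would, in place of code of your own. Each camera call takes 0.05 s, during which the arm holds its last target. There are 200 camera calls.

## Working session

There is one attempt and no reset: what is moved stays moved. The work goes in short steps, Python scripts to look and compute and a tool call to move; the robot and the scene stay as the last step left them, time stands still between calls to the robot, and variables do not carry over. Pictures are saved under pics/ and viewed, at most 10 in all, crops included, and the job is handed in when it is done.

Besides the shell and the picture viewer there is one more tool, called after ">>>" as a command line: name --argument value ..., lists and objects as JSON in quotes. step_arm: Moves the arm, as the interface text tells. Its arguments: {"type":"object","properties":{"series":{"type":"string"},"squeeze":{"type":"number"}},"required":["series"]}

```bash
mkdir -p pics; cat > h.py <<'E'
from station import robot
import numpy as np, cv2
def ray(f,u,v):
    h=f["color"].shape[0]; fl=h/2/np.tan(np.radians(f["fovy"])/2)
    E=np.array(f["extrinsics"]); d=E[:3,:3]@np.array([(u-f["cx"])/fl,(v-f["cy"])/fl,1]); return E[:3,3],d
def onz(f,u,v,z):
    o,d=ray(f,u,v); return o+d*(z-o[2])/d[2]
def proj(f,p):
    h=f["color"].shape[0]; fl=h/2/np.tan(np.radians(f["fovy"])/2)
    E=np.array(f["extrinsics"]); c=E[:3,:3].T@(np.array(p)-E[:3,3]); return fl*c[0]/c[2]+f["cx"],fl*c[1]/c[2]+f["cy"]
def save(f,n): cv2.imwrite("pics/"+n+".png",cv2.cvtColor(f["color"],cv2.COLOR_RGB2BGR))
E
python3 - <<'E'
from h import *
import pickle
for n in("scene","top"):
    f=robot.grab_frame(n); save(f,n); pickle.dump(f,open(n+".pkl","wb"))
    print(n,f["fovy"],f["cx"],f["cy"],np.round(f["extrinsics"],3).tolist())
print(robot.sense())
E
```

```text
scene 50.97881748862173 320.64060877334623 201.12661519077176 [[0.869, -0.289, 0.402, 185.993], [-0.495, -0.524, 0.693, -738.981], [0.01, -0.801, -0.598, 614.88], [0.0, 0.0, 0.0, 1.0]]
top 57.192707942135065 317.1597090728578 200.8983728489513 [[-0.022, -0.992, 0.121, 444.137], [-1.0, 0.019, -0.025, -110.218], [0.022, -0.121, -0.992, 1048.185], [0.0, 0.0, 0.0, 1.0]]
{'time': 0.1, 'joints': array([-1.32911643e+00,  1.58996103e-01,  1.59806309e+00, -4.81596675e-05,
        1.38620777e+00, -2.10079484e-01]), 'qvel': array([ 0.00032746, -0.00150508, -0.00337064, -0.00123542, -0.00032891,
        0.00054577]), 'tau': array([-1.61258267e-04, -3.86506927e+01, -3.22958207e+01,  7.03478814e-02,
        3.40348436e-02, -4.52583413e-05]), 'ee_pos': array([ 250.85764558, -516.77685723,  213.73336355]), 'ee_rot': array([-3.06015427e+00, -7.03241817e-01,  1.15834132e-04]), 'contact_force': array([ 0.14253577, -0.12498999,  1.25848673]), 'moment': array([ 0.0274577 , -0.00041584,  0.00097321]), 'gripper_force': 0.0, 'grip_width': 92.00419990101886}
```

View pics/scene.png

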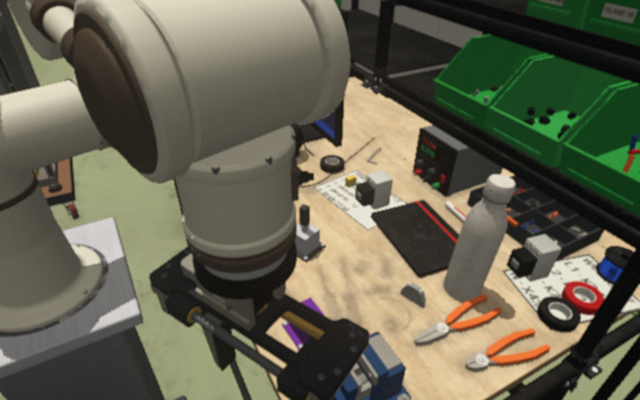

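View pics/top.png

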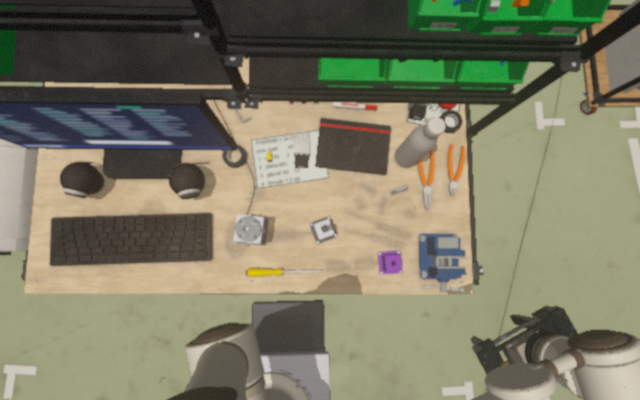

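The top view shows the carrier with its round plate near (250,229), the grey stand with the rod near (323,229), and a purple look-alike at (390,263). The screwdriver is at (285,271). In the scene view the grey stand holds a dark rod at (306,235), and part of the purple one shows at (298,320). The grey stand fits the description, so I'll check it in one enlarged crop.

```bash
python3 - <<'E'
from h import *
import pickle
f=pickle.load(open("top.pkl","rb")); c=f["color"]
a=cv2.resize(c[190:290,225:415],None,fx=4.2,fy=4.2,interpolation=cv2.INTER_CUBIC)
cv2.imwrite("pics/crop1.png",a[:,:,::-1])
for n,u,v,z in(("carrier",250,229,94),("stand",323,229,50),("grip",323,229,110),("purple",390,263,50)): print(n,onz(f,u,v,z).round(1))
E
```

```text
carrier [490.2  41.5  94. ]
stand [ 488.2 -149.1   50. ]
grip [ 485.6 -146.7  110. ]
purple [ 392.9 -327.7   50. ]
```

View pics/crop1.png

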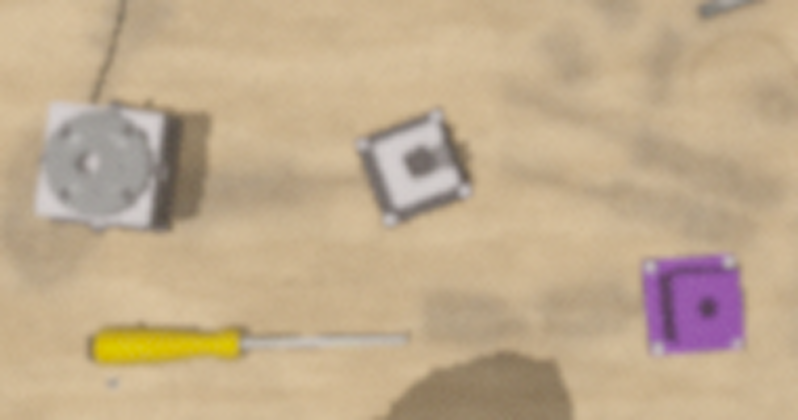

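The crop confirms that the grey stand carries the rod, at crop (422,160), with its foot turned about 20°. The purple stand at crop (693,305) is empty and stays untouched. The carrier plate centre is near crop (98,160), with a bright spot at (90,162) that may be the hole. Next I go above the rod.

>>> step_arm --series "-1 0.02 0.03 0.02 0 0 0;-1 0.04 0.065 0.04 0 0 0;-1 0.06 0.10 0.05 0 0 0;-1 0.08 0.135 0.05 0 0 0;-1 0.10 0.17 0.05 0 0 0;-1 0.12 0.205 0.05 0 0 0;-1 0.14 0.24 0.05 0 0 0;-1 0.16 0.275 0.05 0 0 0;-1 0.18 0.305 0.05 0 0 0;-1 0.20 0.335 0.05 0 0 0;-1 0.22 0.36 0.05 0 0 0;-1 0.235 0.37 0.05 0 0 0;-1 0.235 0.37 0.05 0 0 0;-1 0.235 0.37 0.05 0 0 0;-1 0.235 0.37 0.05 0 0 0"

```text
time: 1.35
ee_pos: [485.4, -147.8, 264.2]
ee_rot: [-3.062, -0.703, 0.002]
contact_force: [0.4, -0.3, -0.2]
grip_width: 91.7
gripper_force: 0.0
```

```bash
python3 - <<'E'
from h import *
import pickle
for n in("wrist","scene"):
    f=robot.grab_frame(n); save(f,n+"1"); pickle.dump(f,open(n+"1.pkl","wb"))
f=pickle.load(open("wrist1.pkl","rb"));print(np.round(f["extrinsics"],3).tolist(),f["fovy"],f["cx"],f["cy"]); s=robot.sense(); print(s["time"],s["ee_pos"],s["ee_rot"],s["joints"])
E
```

```text
[[0.435, -0.87, -0.233, 550.992], [-0.9, -0.42, -0.114, -116.885], [0.001, 0.259, -0.966, 433.316], [0.0, 0.0, 0.0, 1.0]] 61.574952581293644 317.21919561640544 199.7867930455644
1.45 [ 485.31098206 -148.21366369  264.46472317] [-3.06232239e+00 -7.01137179e-01  7.07407011e-04] [-5.34755282e-01 -4.93627540e-02  1.71504716e+00 -2.89325577e-04
  1.47625580e+00  5.85915119e-01]
```

View pics/wrist1.png

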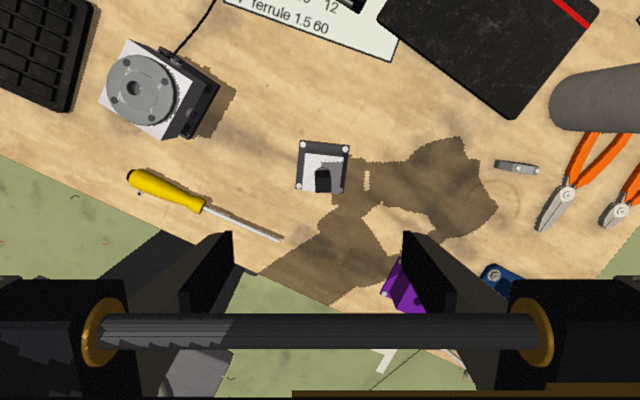

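The wrist view shows the grey stand with the dark grip at (323,180), nearly square to the gripper. The carrier plate is at about (140,90) with a dark hole near (133,88). I'll enlarge both and measure.

```bash
python3 - <<'E'
from h import *
import pickle
f=pickle.load(open("wrist1.pkl","rb")); c=f["color"]
a=cv2.resize(c[130:210,280:365],(425,400),interpolation=cv2.INTER_CUBIC)
b=cv2.resize(c[40:120,95:170],(375,400),interpolation=cv2.INTER_CUBIC)
cv2.imwrite("pics/crop2.png",np.hstack([a,b])[:,:,::-1])
E
```

```text
(no output)
```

View pics/crop2.png

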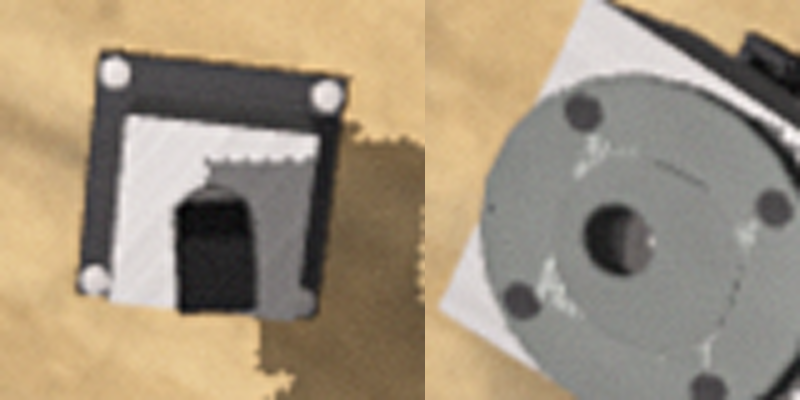

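```bash
python3 - <<'E'
from h import *
import pickle
f=pickle.load(open("wrist1.pkl","rb")); c=f["color"]
g=cv2.cvtColor(c,cv2.COLOR_RGB2GRAY)
print("gray rows"); print(g[160:196:2,312:336:2])
print("grip top",onz(f,323.2,185,110).round(1))
P=lambda x,y:(280+x/5,130+y/5)
for q in((178,238),(256,235),(256,312),(180,312)): print(onz(f,*P(*q),110).round(1))
# stand top corners z=50 : visible top-left, top-right
print("standtop",[onz(f,*P(*q),50).round(1) for q in((127,115),(318,133),(110,300))])
print("foot",[onz(f,*P(*q),5).round(1) for q in((102,48),(350,75),(78,292))])
h=onz(f,95+194/5,40+240/5,94); print("hole",h.round(1))
# 4 bolt heads
bs=[onz(f,95+x/5,40+y/5,94) for x,y in((159,112),(349,209),(96,300),(283,392))]
print("bolts",np.round(bs,1), np.mean(bs,0).round(1))
ft=pickle.load(open("top.pkl","rb")); print(proj(ft,h), proj(ft,np.mean(bs,0)))
ft=pickle.load(open("top.pkl","rb")); print("rod top via top cam",onz(ft,325.5,228.1,110))
s=robot.sense(); from scipy.spatial.transform import Rotation as R
print(R.from_rotvec(s["ee_rot"]).as_matrix().round(4))
E
```

```text
gray rows
[[220 221 224 221 223 225 219 223 222 227 224 220]
 [219 223 222 224 204 155 151 161 146 165 149 155]
 [222 222 221 223 221 117 120 117 119 119 110 118]
 [220 223 225 218 203 107 122 123 121 115 120 122]
 [221 225 214 130  98 108  99  90 117 125 125 122]
 [225 214  95  42  46  36  37  36  38 125 121 124]
 [222 159   7  19  19  18  18  22  11  95 124 119]
 [220 144  17  17  20  22  20  17  16  73 122 120]
 [221 184  16  17  18  19  17  21  16  60 124 121]
 [218 180  24  36  36  39  32  38  35  56 122 123]
 [221 189  26  35  32  37  39  37  39  55 124 126]
 [221 200  26  34  40  30  40  39  33  43 128 117]
 [220 195  24  37  37  34  35  37  35  42 120 117]
 [213 204  32  34  34  37  39  36  35  42 117 120]
 [217 209  32  34  37  41  33  37  33  43 123 118]
 [217 206  23  36  33  33  32  30  31  38 117 118]
 [202 195  67  64  94  93  85  82  84 106 119 122]
 [198 197 193 197 200 198 198 188 183 184 102 102]]
grip top [ 489.2 -153.7  110. ]
[ 492.7 -143.8  110. ]
[ 499.8 -157.3  110. ]
[ 485.9 -164.2  110. ]
[ 479.4 -150.6  110. ]
standtop [array([ 502.5, -125.9,   50. ]), array([ 517.8, -167. ,   50. ]), array([ 461.6, -140.8,   50. ])]
foot [array([ 509.3, -114.1,    5. ]), array([ 530.5, -173.5,    5. ]), array([ 449.4, -135.2,    5. ])]
hole [492.6  50.1  94. ]
bolts [[511.8  63.1  94. ]
 [511.   25.1  94. ]
 [473.7  63.7  94. ]
 [472.9  25.6  94. ]] [492.4  44.4  94. ]
(np.float64(246.67020772137514), np.float64(228.14439515828064)) (np.float64(248.87509140444695), np.float64(228.20250992940376))
rod top via top cam [ 487.75767122 -153.18435885  110.        ]
[[ 9.004e-01  4.351e-01 -4.000e-04]
 [ 4.351e-01 -9.004e-01 -1.000e-04]
 [-4.000e-04 -1.000e-04 -1.000e+00]]
```

The hole lies at (492.6, 50.1), 5.7 mm toward +y from the bolt-circle centre, which agrees with the stated 6 mm. The grip top at (489.3,-153.8) agrees with the stand centre, and its yaw matches the tool to within 1°. I descend and grip.

>>> step_arm --series "-1 0.004 -0.0055 -0.03 0 0 0;-1 0.004 -0.0055 -0.06 0 0 0;-1 0.004 -0.0055 -0.09 0 0 0;-1 0.004 -0.0055 -0.12 0 0 0;-1 0.004 -0.0055 -0.145 0 0 0;-1 0.004 -0.0055 -0.165 0 0 0;-1 0.004 -0.0055 -0.18 0 0 0;-1 0.004 -0.0055 -0.19 0 0 0;-1 0.004 -0.0055 -0.193 0 0 0;-0.3 0.004 -0.0055 -0.193 0 0 0;0.3 0.004 -0.0055 -0.193 0 0 0;1 0.004 -0.0055 -0.193 0 0 0;1 0.004 -0.0055 -0.193 0 0 0;1 0.004 -0.0055 -0.193 0 0 0;1 0.004 -0.0055 -0.193 0 0 0;1 0.004 -0.0055 -0.193 0 0 0;1 0.004 -0.0055 -0.193 0 0 0;1 0.004 -0.0055 -0.193 0 0 0" --squeeze 50

```text
time: 2.95
ee_pos: [490.0, -152.8, 71.6]
ee_rot: [3.062, 0.704, 0.0]
contact_force: [-0.1, -0.1, -0.9]
grip_width: 33.7
gripper_force: 0.0
```

>>> step_arm --series "1 0 0 0 0 0 0;1 0 0 0 0 0 0;1 0 0 0 0 0 0;1 0 0 0 0 0 0;1 0 0 0 0 0 0;1 0 0 0 0 0 0"

```text
time: 3.45
ee_pos: [490.0, -152.7, 71.5]
ee_rot: [-3.062, -0.704, 0.0]
contact_force: [-0.1, 0.1, 0.5]
grip_width: 15.7
gripper_force: 50.0
```

>>> step_arm --series "1 0 0 0.01 0 0 0;1 0 0 0.03 0 0 0;1 0 0 0.055 0 0 0;1 0 0 0.08 0 0 0;1 0 0 0.105 0 0 0;1 0 0 0.12 0 0 0;1 0.001 0.02 0.12 0 0 0;1 0.001 0.05 0.12 0 0 0;1 0.002 0.08 0.12 0 0 0;1 0.002 0.11 0.12 0 0 0;1 0.003 0.14 0.12 0 0 0;1 0.003 0.165 0.12 0 0 0;1 0.003 0.185 0.12 0 0 0;1 0.003 0.197 0.12 0 0 0;1 0.003 0.204 0.12 0 0 0;1 0.003 0.204 0.12 0 0 0;1 0.003 0.204 0.12 0 0 0;1 0.003 0.204 0.12 0 0 0"

```text
time: 4.95
ee_pos: [493.1, 50.2, 191.7]
ee_rot: [3.062, 0.702, -0.0]
contact_force: [1.5, 1.1, -1.6]
grip_width: 15.8
gripper_force: 50.0
```

```bash
python3 - <<'E'
from h import *
f=robot.grab_frame("wrist"); save(f,"w2"); g=robot.grab_frame("scene"); 
u,v=map(int,proj(f,(492.6,50.1,94))); print(u,v, proj(g,(492.6,50.1,94)))
a=f["color"][max(0,v-100):v+100,u-130:u+130]; a=cv2.resize(a,None,fx=1.9,fy=1.9,interpolation=cv2.INTER_CUBIC)
p,q=map(int,proj(g,(492.6,50.1,100))); b=g["color"][q-50:q+50,max(0,p-35):p+35]; b=cv2.resize(b,(int(a.shape[0]*b.shape[1]/b.shape[0]),a.shape[0]),interpolation=cv2.INTER_CUBIC)
cv2.imwrite("pics/c3.png",np.hstack([a,b])[:,:,::-1]); print(robot.sense()["contact_force"],robot.sense()["ee_pos"],a.shape,b.shape,max(0,v-100),u-130)
E
```

```text
315 201 (np.float64(265.23117137668737), np.float64(164.96283680760158))
[-0.23323366  0.00609098 -0.4415088 ] [493.12999134  50.22667074 191.6199367 ] (380, 494, 3) (380, 266, 3) 101 185
```

View pics/c3.png

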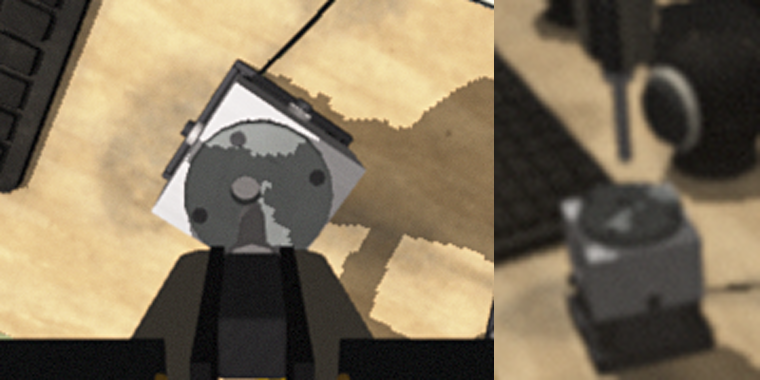

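The wrist crop shows the rod tip ending at about crop (252,203), just short of the hole at crop (246,188). The rod hangs upright in the right-hand scene crop.

```bash
python3 - <<'E'
from h import *
f=robot.grab_frame("wrist")
P=lambda x,y:(185+x/1.9,101+y/1.9)
print("hole",onz(f,*P(246,188),94).round(1))
print("bolts",[onz(f,*P(*q),94).round(1) for q in((238,139),(317,177),(199,215))])
for y in(200,207,212): print("tip",y,onz(f,*P(252,y),125).round(1))
u,v=proj(f,(493,49.5,125)); print("expected tip px crop",(u-185)*1.9,(v-101)*1.9)
E
```

```text
hole [493.5  51.7  94. ]
bolts [array([511.4,  64. ,  94. ]), array([511.2,  26.2,  94. ]), array([473.5,  64.9,  94. ])]
tip 200 [497.7  50.9 125. ]
tip 207 [495.2  49.7 125. ]
tip 212 [493.4  48.8 125. ]
expected tip px crop 250.00415299535317 212.17009879670186
```

>>> step_arm --series "1 0.0003 0.0012 -0.008 0 0 0;1 0.0003 0.0012 -0.018 0 0 0;1 0.0003 0.0012 -0.025 0 0 0;1 0.0003 0.0012 -0.028 0 0 0;1 0.0003 0.0012 -0.0295 0 0 0;1 0.0003 0.0012 -0.0305 0 0 0;1 0.0003 0.0012 -0.0315 0 0 0;1 0.0003 0.0012 -0.0315 0 0 0"

```text
time: 5.77
ee_pos: [493.5, 52.4, 160.2]
ee_rot: [3.062, 0.704, 0.0]
contact_force: [-0.7, -0.5, -0.8]
grip_width: 15.5
gripper_force: 50.0
```

>>> step_arm --series "1 0 0 -0.0005 0 0 0;1 0 0 -0.001 0 0 0;1 0 0 -0.0015 0 0 0;1 0 0 -0.0015 0 0 0"

```text
time: 6.1
ee_pos: [493.3, 52.4, 158.6]
ee_rot: [3.062, 0.704, 0.0]
contact_force: [-0.9, -0.3, -1.5]
grip_width: 15.8
gripper_force: 50.0
```

>>> step_arm --series "1 0 0 -0.001 0 0 0;1 0 0 -0.002 0 0 0;1 0 0 -0.003 0 0 0;1 0 0 -0.004 0 0 0;1 0 0 -0.004 0 0 0;1 0 0 -0.004 0 0 0"

```text
time: 6.6
ee_pos: [493.2, 52.4, 154.5]
ee_rot: [-3.062, -0.704, 0.0]
contact_force: [0.0, -0.6, 0.0]
grip_width: 16.3
gripper_force: 50.0
```

The tip is in the hole (about z 88) with no force. I go on to just above the plug.

>>> step_arm --series "1 0 0 -0.0015 0 0 0;1 0 0 -0.003 0 0 0;1 0 0 -0.0045 0 0 0;1 0 0 -0.006 0 0 0;1 0 0 -0.0075 0 0 0;1 0 0 -0.0085 0 0 0;1 0 0 -0.0085 0 0 0;1 0 0 -0.0085 0 0 0"

```text
time: 7.27
ee_pos: [493.3, 52.4, 146.0]
ee_rot: [-3.062, -0.704, 0.0]
contact_force: [0.5, -0.7, -1.0]
grip_width: 15.9
gripper_force: 50.0
```

Tip is at about z 79.5. Now I press in small steps and watch the force.

>>> step_arm --series "1 0 0 -0.0004 0 0 0;1 0 0 -0.0008 0 0 0;1 0 0 -0.0012 0 0 0;1 0 0 -0.0016 0 0 0;1 0 0 -0.0018 0 0 0;1 0 0 -0.0018 0 0 0"

```text
time: 7.77
ee_pos: [493.3, 52.4, 144.2]
ee_rot: [-3.062, -0.704, 0.0]
contact_force: [-0.4, 0.5, -1.5]
grip_width: 16.1
gripper_force: 50.0
```

>>> step_arm --series "1 0 0 -0.0002 0 0 0;1 0 0 -0.0004 0 0 0;1 0 0 -0.0006 0 0 0;1 0 0 -0.0006 0 0 0"

```text
time: 8.1
ee_pos: [493.5, 52.4, 144.0]
ee_rot: [3.062, 0.704, 0.001]
contact_force: [-0.7, -0.8, 0.8]
grip_width: 15.8
gripper_force: 50.0
```

>>> step_arm --series "1 0 0 -0.0002 0 0 0;1 0 0 -0.0004 0 0 0;1 0 0 -0.0006 0 0 0;1 0 0 -0.0006 0 0 0"

```text
time: 8.43
ee_pos: [493.7, 52.5, 143.7]
ee_rot: [3.062, 0.704, 0.002]
contact_force: [-0.5, 1.1, 4.0]
grip_width: 15.6
gripper_force: 50.0
```

Contact at 4 N, so the stiffness is about 5 N/mm. I continue gently.

>>> step_arm --series "1 0 0 -0.0003 0 0 0;1 0 0 -0.0006 0 0 0;1 0 0 -0.0009 0 0 0;1 0 0 -0.0009 0 0 0"

```text
time: 8.77
ee_pos: [494.1, 52.7, 143.1]
ee_rot: [-3.062, -0.704, -0.003]
contact_force: [-0.2, 1.8, 6.0]
grip_width: 15.9
gripper_force: 50.0
```

>>> step_arm --series "1 0 0 -0.0003 0 0 0;1 0 0 -0.0006 0 0 0;1 0 0 -0.0009 0 0 0;1 0 0 -0.0009 0 0 0"

```text
time: 9.1
ee_pos: [494.3, 52.6, 142.5]
ee_rot: [3.062, 0.704, 0.004]
contact_force: [-1.0, 1.6, 7.3]
grip_width: 15.8
gripper_force: 50.0
```

>>> step_arm --series "1 0 0 -0.0004 0 0 0;1 0 0 -0.0008 0 0 0;1 0 0 -0.0012 0 0 0;1 0 0 -0.0012 0 0 0"

```text
time: 9.43
ee_pos: [494.4, 52.7, 141.4]
ee_rot: [3.062, 0.704, 0.004]
contact_force: [-1.6, 2.1, 6.5]
grip_width: 15.2
gripper_force: 50.0
```

>>> step_arm --series "1 -0.0004 0 -0.0005 0 0 0;1 -0.0008 0 -0.001 0 0 0;1 -0.0008 0 -0.0015 0 0 0;1 -0.0008 0 -0.002 0 0 0;1 -0.0008 0 -0.0025 0 0 0;1 -0.0008 0 -0.003 0 0 0;1 -0.0008 0 -0.0035 0 0 0;1 -0.0008 0 -0.0035 0 0 0"

```text
time: 10.1
ee_pos: [494.1, 53.4, 138.9]
ee_rot: [-3.061, -0.703, -0.006]
contact_force: [-2.6, 3.7, 12.7]
grip_width: 15.9
gripper_force: 50.0
```

>>> step_arm --series "1 -0.0005 0.0005 0 0 0 0;1 -0.001 0.001 0 0 0 0;1 -0.001 0.001 0 0 0 0;1 -0.001 0.001 0 0 0 0"

```text
time: 10.43
ee_pos: [493.7, 53.7, 138.9]
ee_rot: [3.061, 0.703, 0.008]
contact_force: [-0.8, 1.7, 10.0]
grip_width: 15.6
gripper_force: 50.0
```

```bash
python3 - <<'E'
from h import *
s=robot.sense(); print({k:np.round(s[k],3) for k in("ee_pos","ee_rot","contact_force","moment")})
f=robot.grab_frame("wrist"); g=robot.grab_frame("scene")
u,v=map(int,proj(f,(493,52,94))); a=f["color"][v-90:v+70,u-100:u+100]; a=cv2.resize(a,None,fx=2.3,fy=2.3,interpolation=cv2.INTER_CUBIC)
p,q=map(int,proj(g,(493,52,80))); b=g["color"][q-45:q+35,p-32:p+32]; b=cv2.resize(b,(int(a.shape[0]*b.shape[1]/b.shape[0]),a.shape[0]),interpolation=cv2.INTER_CUBIC)
cv2.imwrite("pics/c4.png",np.hstack([a,b])[:,:,::-1])
E
```

```text
{'ee_pos': array([493.688,  53.667, 138.858]), 'ee_rot': array([3.061, 0.703, 0.008]), 'contact_force': array([-0.762,  1.723,  9.983]), 'moment': array([ 0.573, -0.03 , -0.013])}
```

View pics/c4.png

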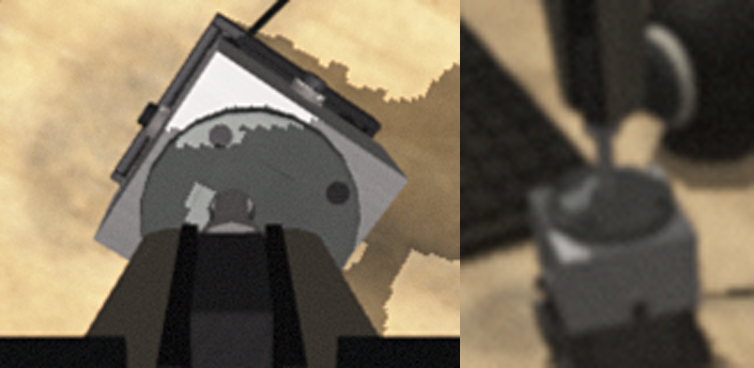

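The picture shows the shank entering the hole, with the rod upright and nothing else touched. I go on pressing, centred a little more.

>>> step_arm --series "1 -0.0004 0.0004 -0.0004 0 0 0;1 -0.0004 0.0004 -0.0008 0 0 0;1 -0.0004 0.0004 -0.0012 0 0 0;1 -0.0004 0.0004 -0.0012 0 0 0"

```text
time: 10.87
ee_pos: [493.3, 53.9, 137.6]
ee_rot: [3.061, 0.703, 0.008]
contact_force: [0.6, 1.7, 9.7]
grip_width: 15.9
gripper_force: 50.0
```

>>> step_arm --series "1 0 0.0003 -0.0005 0 0 0;1 0 0.0003 -0.001 0 0 0;1 0 0.0003 -0.0015 0 0 0;1 0 0.0003 -0.002 0 0 0;1 0 0.0003 -0.0025 0 0 0;1 0 0.0003 -0.0025 0 0 0"

```text
time: 11.37
ee_pos: [492.7, 53.8, 134.1]
ee_rot: [3.06, 0.703, 0.006]
contact_force: [1.9, 0.4, 5.1]
grip_width: 15.6
gripper_force: 50.0
```

The plug has broken loose and slides at about 5 N.

>>> step_arm --series "1 0.0004 0 -0.0006 0 0 0;1 0.0004 0 -0.0012 0 0 0;1 0.0004 0 -0.0018 0 0 0;1 0.0004 0 -0.0024 0 0 0;1 0.0004 0 -0.003 0 0 0;1 0.0004 0 -0.0036 0 0 0;1 0.0004 0 -0.0042 0 0 0;1 0.0004 0 -0.0048 0 0 0;1 0.0004 0 -0.005 0 0 0"

```text
time: 12.12
ee_pos: [492.7, 53.8, 128.8]
ee_rot: [3.061, 0.703, 0.004]
contact_force: [1.3, -0.1, 6.0]
grip_width: 16.1
gripper_force: 50.0
```

>>> step_arm --series "1 0.0004 0 -0.0008 0 0 0;1 0.0004 0 -0.0016 0 0 0;1 0.0004 0 -0.0024 0 0 0;1 0.0004 0 -0.0032 0 0 0;1 0.0004 0 -0.004 0 0 0;1 0.0004 0 -0.0048 0 0 0;1 0.0004 0 -0.0056 0 0 0;1 0.0004 0 -0.0064 0 0 0;1 0.0004 0 -0.007 0 0 0;1 0.0004 0 -0.007 0 0 0"

```text
time: 12.95
ee_pos: [492.5, 53.9, 121.1]
ee_rot: [3.061, 0.704, 0.002]
contact_force: [0.7, -1.4, 2.5]
grip_width: 15.6
gripper_force: 50.0
```

>>> step_arm --series "1 0.0002 -0.0003 -0.0008 0 0 0;1 0.0002 -0.0003 -0.0016 0 0 0;1 0.0002 -0.0003 -0.0024 0 0 0;1 0.0002 -0.0003 -0.0032 0 0 0;1 0.0002 -0.0003 -0.004 0 0 0;1 0.0002 -0.0003 -0.0048 0 0 0;1 0.0002 -0.0003 -0.0056 0 0 0;1 0.0002 -0.0003 -0.0064 0 0 0;1 0.0002 -0.0003 -0.0072 0 0 0;1 0.0002 -0.0003 -0.008 0 0 0;1 0.0002 -0.0003 -0.008 0 0 0;1 0.0002 -0.0003 -0.008 0 0 0"

```text
time: 13.95
ee_pos: [491.6, 53.8, 112.4]
ee_rot: [-3.061, -0.704, 0.002]
contact_force: [0.5, 0.4, -0.9]
grip_width: 15.4
gripper_force: 50.0
```

```bash
python3 - <<'E'
from h import *
s=robot.sense(); print({k:np.round(s[k],3) for k in("ee_pos","ee_rot","contact_force","moment")})
g=robot.grab_frame("scene")
p,q=map(int,proj(g,(493,45,45))); b=g["color"][q-50:q+40,p-50:p+50]; b=cv2.resize(b,None,fx=6,fy=6,interpolation=cv2.INTER_CUBIC)
cv2.imwrite("pics/c5.png",b[:,:,::-1])
E
```

```text
{'ee_pos': array([491.557,  53.811, 112.405]), 'ee_rot': array([-3.061e+00, -7.040e-01,  2.000e-03]), 'contact_force': array([ 0.543,  0.429, -0.914]), 'moment': array([-0.047, -0.094, -0.04 ])}
```

View pics/c5.png

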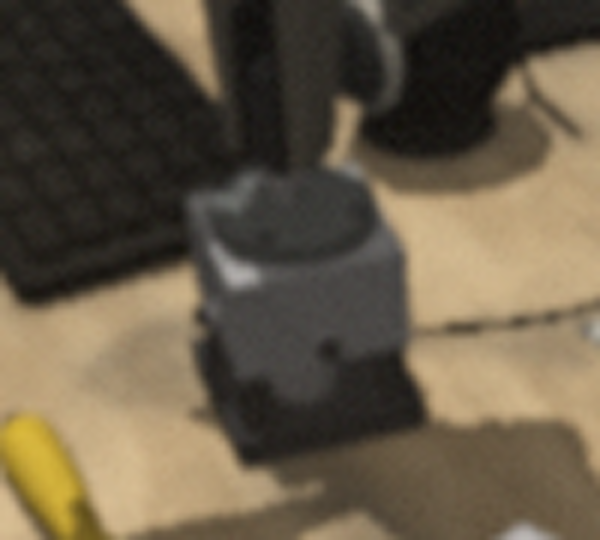

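Force is back to zero, and a grey rounded shape shows in the gap under the block at crop (305,380): the plug in the tray. I go down 2.5 mm more to be sure, then withdraw.

>>> step_arm --series "1 0 0 -0.001 0 0 0;1 0 0 -0.002 0 0 0;1 0 0 -0.0025 0 0 0;1 0 0 -0.0025 0 0 0;1 0 0 0.005 0 0 0;1 0 0 0.015 0 0 0;1 0 0 0.03 0 0 0;1 0 0 0.045 0 0 0;1 0 0 0.06 0 0 0;1 0 0 0.07 0 0 0;1 0 0 0.08 0 0 0;1 0 0 0.08 0 0 0;1 0 0 0.08 0 0 0"

```text
time: 15.08
ee_pos: [492.3, 53.8, 193.4]
ee_rot: [3.062, 0.704, 0.001]
contact_force: [0.1, 0.3, -1.7]
grip_width: 15.9
gripper_force: 50.0
```

```bash
python3 - <<'E'
from h import *
s=robot.sense(); print({k:np.round(s[k],3) for k in("ee_pos","ee_rot","contact_force","moment")})
f=robot.grab_frame("wrist"); g=robot.grab_frame("scene")
u,v=map(int,proj(f,(493,52,94))); a=f["color"][v-70:v+50,u-75:u+75]; a=cv2.resize(a,None,fx=3,fy=3,interpolation=cv2.INTER_CUBIC)
p,q=map(int,proj(g,(493,45,75))); b=g["color"][q-60:q+50,p-40:p+40]; b=cv2.resize(b,(int(a.shape[0]*b.shape[1]/b.shape[0]),a.shape[0]),interpolation=cv2.INTER_CUBIC)
cv2.imwrite("pics/c6.png",np.hstack([a,b])[:,:,::-1]); print(u-75,v-70)
E
```

```text
{'ee_pos': array([492.325,  53.809, 193.375]), 'ee_rot': array([3.062e+00, 7.040e-01, 1.000e-03]), 'contact_force': array([ 0.142,  0.297, -1.719]), 'moment': array([-0.029,  0.103, -0.05 ])}
243 130
```

View pics/c6.png

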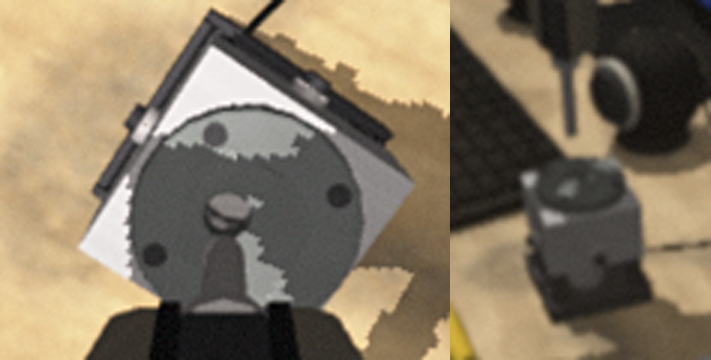

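The rod is out and upright. The hole at crop (228,213) now shows a dark depth, so the plug is gone from behind the plate. Now back over the stand.

>>> step_arm --series "1 0 -0.015 0 0 0 0;1 0 -0.04 0 0 0 0;1 -0.001 -0.07 0 0 0 0;1 -0.001 -0.10 0 0 0 0;1 -0.001 -0.13 0 0 0 0;1 -0.002 -0.16 0 0 0 0;1 -0.0021 -0.185 0 0 0 0;1 -0.0021 -0.2 0 0 0 0;1 -0.0021 -0.2066 0 0 0 0;1 -0.0021 -0.2066 -0.02 0 0 0;1 -0.0021 -0.2066 -0.045 0 0 0;1 -0.0021 -0.2066 -0.062 0 0 0;1 -0.0021 -0.2066 -0.07 0 0 0;1 -0.0021 -0.2066 -0.072 0 0 0;1 -0.0021 -0.2066 -0.072 0 0 0"

```text
time: 16.43
ee_pos: [489.8, -152.2, 120.5]
ee_rot: [-3.061, -0.704, 0.001]
contact_force: [0.8, -0.2, -0.2]
grip_width: 15.6
gripper_force: 50.0
```

>>> step_arm --series "1 0 0 -0.0007 0 0 0;1 0 0 -0.0014 0 0 0;1 0 0 -0.0021 0 0 0;1 0 0 -0.0028 0 0 0;1 0 0 -0.0035 0 0 0;1 0 0 -0.0042 0 0 0;1 0 0 -0.005 0 0 0;1 0 0 -0.005 0 0 0"

```text
time: 17.1
ee_pos: [489.9, -152.8, 115.7]
ee_rot: [-3.062, -0.703, 0.0]
contact_force: [-0.6, -0.3, -1.4]
grip_width: 15.4
gripper_force: 50.0
```

Tip is at about z 49 and free. I enter the hole slowly.

>>> step_arm --series "1 0 0 -0.0007 0 0 0;1 0 0 -0.0014 0 0 0;1 0 0 -0.0021 0 0 0;1 0 0 -0.0028 0 0 0;1 0 0 -0.0035 0 0 0;1 0 0 -0.004 0 0 0;1 0 0 -0.004 0 0 0"

```text
time: 17.68
ee_pos: [490.0, -152.7, 111.8]
ee_rot: [-3.062, -0.704, 0.0]
contact_force: [0.3, 0.2, -0.7]
grip_width: 15.9
gripper_force: 50.0
```

>>> step_arm --series "1 0 0 -0.002 0 0 0;1 0 0 -0.004 0 0 0;1 0 0 -0.006 0 0 0;1 0 0 -0.008 0 0 0;1 0 0 -0.01 0 0 0;1 0 0 -0.012 0 0 0;1 0 0 -0.014 0 0 0;1 0 0 -0.015 0 0 0;1 0 0 -0.015 0 0 0"

```text
time: 18.43
ee_pos: [489.9, -152.7, 96.5]
ee_rot: [-3.062, -0.704, 0.0]
contact_force: [0.7, 1.5, -1.5]
grip_width: 15.7
gripper_force: 50.0
```

>>> step_arm --series "1 0 0 -0.002 0 0 0;1 0 0 -0.004 0 0 0;1 0 0 -0.006 0 0 0;1 0 0 -0.008 0 0 0;1 0 0 -0.01 0 0 0;1 0 0 -0.012 0 0 0;1 0 0 -0.014 0 0 0;1 0 0 -0.016 0 0 0;1 0 0 -0.018 0 0 0;1 0 0 -0.02 0 0 0;1 0 0 -0.022 0 0 0;1 0 0 -0.0225 0 0 0;1 0 0 -0.0225 0 0 0"

```text
time: 19.52
ee_pos: [489.9, -152.7, 74.1]
ee_rot: [-3.062, -0.704, 0.0]
contact_force: [-0.1, 1.6, -2.4]
grip_width: 15.7
gripper_force: 50.0
```

>>> step_arm --series "1 0 0 -0.0006 0 0 0;1 0 0 -0.0012 0 0 0;1 0 0 -0.0018 0 0 0;1 0 0 -0.0024 0 0 0;1 0 0 -0.003 0 0 0;1 0 0 -0.003 0 0 0"

```text
time: 20.02
ee_pos: [490.0, -152.7, 71.5]
ee_rot: [-3.062, -0.704, 0.0]
contact_force: [-0.5, 2.3, 1.4]
grip_width: 15.5
gripper_force: 50.0
```

The rod is seated (71.5 mm, as at the grasp, with contact). I release fully and then rise.

>>> step_arm --series "0.6 0 0 0 0 0 0;0.2 0 0 0 0 0 0;-0.2 0 0 0 0 0 0;-0.6 0 0 0 0 0 0;-0.6 0 0 0 0 0 0;-0.6 0 0 0 0 0 0;-0.6 0 0 0 0 0 0;-0.6 0 0 0 0 0 0;-0.6 0 0 0.01 0 0 0;-0.6 0 0 0.03 0 0 0;-0.6 0 0 0.06 0 0 0;-0.6 0 0 0.09 0 0 0;-0.6 0 0 0.12 0 0 0;-0.6 0 0 0.15 0 0 0;-0.6 0 0 0.18 0 0 0;-0.6 0 0 0.2 0 0 0;-0.6 0 0 0.2 0 0 0;-0.6 0 0 0.2 0 0 0"

```text
time: 21.52
ee_pos: [490.6, -153.1, 272.9]
ee_rot: [3.06, 0.703, 0.004]
contact_force: [0.4, 0.3, -0.8]
grip_width: 73.7
gripper_force: 0.0
```

```bash
python3 - <<'E'
from h import *
s=robot.sense(); print(s["ee_pos"],s["contact_force"],s["grip_width"])
f=robot.grab_frame("wrist"); g=robot.grab_frame("scene")
a=f["color"][20:230,70:400]; a=cv2.resize(a,None,fx=1.6,fy=1.6,interpolation=cv2.INTER_CUBIC)
p,q=map(int,proj(g,(493,45,45))); b=g["color"][q-30:q+40,p-25:p+25]; b=cv2.resize(b,(int(a.shape[0]*b.shape[1]/b.shape[0]),a.shape[0]),interpolation=cv2.INTER_CUBIC)
cv2.imwrite("pics/c7.png",np.hstack([a,b])[:,:,::-1])
E
```

```text
[ 490.56764407 -153.12307135  272.8969598 ] [ 0.36211261  0.30169318 -0.79532235] 73.74753242116486
```

View pics/c7.png

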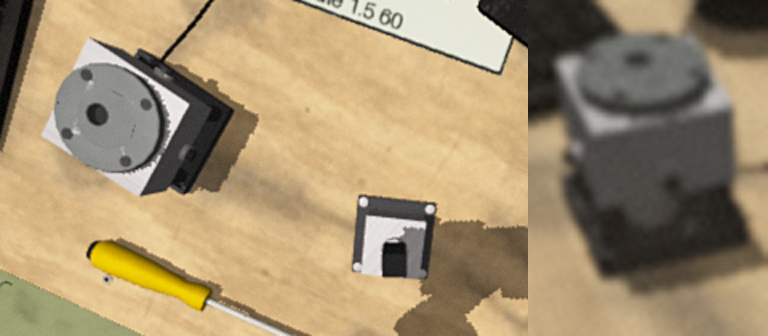

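The rod stands fully down in the grey stand at crop (394,258), the hole at crop (97,114) is dark, and the plug shows in the tray gap at crop (652,205). The gripper is clear, so I hand in.

```bash
python3 -c "
from station import robot
print(robot.sign_off())"
```

```text
the job is handed in; nothing more can be done
None
```

The job is handed in: the plug was pushed out and appears to be lying in the catch tray, the highest pressing force I read was about 13 N, and the rod is back fully down in its stand and released, with nothing else touched.

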